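# Load the bench test kiln and hold its lid at the vent mark

## Robot

A 6-joint arm with a two-finger parallel gripper is mounted at the origin on the work surface. World frame = base frame: x ahead of the robot, y to its left, z up, the work surface at z = 0. Lengths are in m, angles in rad, forces in N, time in s.
With the tool pointing down it reaches from about 0.35 to 1 m from the base axis. Payload 7.1 kg.
Tool frame: the origin (TCP) lies at the very end of the fingers, on their centre line; the grasp point (between the pads) lies 19 mm behind it; z points along the fingers, y is the line along which they close (so a half turn about z gives the same grasp; the last joint's range is limited). The gripper opens to 85 mm and grips with 20 to 120 N. Pads are 22 mm wide; open, the fingers measure 114 mm over their backs; the gripper's body (76 mm by 85 mm) begins 54 mm behind the grasp point. The pads swing forward as they close: fully open they stand 13 mm farther back than shut.
Start: joints at [1.161, 0.423, 1.63, -0, 1.089, -0.019], TCP at [0.238, 0.578, 0.231] pointing down, gripper open.
Joint ranges: [-3, 3], [-0.9, 2.11], [0.09, 2.58], [-1.31, 4.45], [0.11, 2.69], [-2.54, 2.54]. Speed limits (rad/s): [2.39, 2.39, 3.01, 3.14, 3.14, 3.14].

## Interface

Orientations are given as [roll, pitch, yaw] about the fixed x, y, z axes, in that order (R = Rz(yaw) Ry(pitch) Rx(roll)).
In Python, from cell import env, snapshot gives the robot as it stands.
- The arm moves only by the tool send_rows, never from a script. Its argument "series" is a list of rows, each a list of 7 numbers: the finger opening in m, from 0 to 0.0854, then the shift along the world's x, y, z in m, then the turn, a rotation vector about the world's x, y, z in degrees. In form: [[hand, dx, dy, dz, rx, ry, rz], ...]. A call has 1 to 10 rows; each row shifts and turns the commanded pose from where the row before left it; what a row does not reach is not made up. A row lasts 1/10 s, in which the tool goes at most 50 mm and 8.59 degrees, less where a joint would pass 70% of its speed; a pose out of reach is approached as far as the arm can. A call is refused whole if a number of a shift passes 0.05 or a number of a turn 8.59, either way. A call with a gripper value outside its range is refused whole. The fingers move at their own pace and stop on an object; "newtons" is the grip in N (left out, the last holds). Time passes only in rows, so rows that do not move let the fingers close. It gives the time, the measured TCP pose, the force, the opening and the grip force at its end, in the units of the state.
- env.observe(): the state, without advancing time (a new reading comes with each control period).
- snapshot(name): name is "scene" or "top" or "wrist"; returns a dict with "color" (400x640x3 uint8, blue, green, red), "range_z" (400x640 float32, m along the optical axis (not along the pixel's ray), 0 where there is no reading), "K" (3x3 intrinsics, pixels), "rvec" (rotation vector, rad) and "tvec" (3), from world to camera coordinates, as OpenCV has them; the wrist camera has in their place "hand_eye" (4x4, takes a point from camera to tool coordinates, whose origin is the TCP and whose axes are the flange's). Camera axes: x right, y down, z forward; pixel columns grow to the right and rows downward; lengths in m; the calibration is good to about 2 mm. A picture is of the moment at which its call begins: read the wrist's pose just before it.
- env.close_job(): hands the job in; it is judged then, once.
The state is a dict: "t": time; "joints": joint angles; "qd": joint speeds; "joint_efforts": joint torques, N m; "ee_pos": TCP position; "tool_rot": TCP orientation; "ft_force": force on the tool from outside, world axes, zero at the start; "torque": the same for the moment, N m; "grip_width": finger opening in m; "gripper_force": force on a finger pad.
Only numpy, scipy, OpenCV 4.12 (cv2) and the standard library are available. Lean on these libraries where they do the work, as an engineer would, in place of code of your own. Each camera call takes 0.05 s, during which the arm holds its last target. There are 200 camera calls.

## Task

Load the small test kiln for drying: pour all six bone-dry clay beads from the blue cup into the pink dish inside its open chamber, from low above the kiln because unfired clay chips, and stand the empty cup back upright on the bench. Then take the lid, swing it over and ease it down, never letting it drop or shut, until the brass pin on its left edge is level with the red clip on the steel quadrant, and finish while holding the lid there: the program ends with the gripper still carrying the lid, so that I can slip the prop under it. Leave the clip and everything else on the bench where they are.

Things in the scene. Friction and masses are not known exactly. Their poses are not given: they have to be found in the camera images.
- kiln: test kiln, fixed: steel-jacketed cream-brick box, 190 mm deep (x), 290 wide (y), rim 120 above the bench, open on top; walls 30, chamber 130 x 230, its floor 45 above the bench. Origin: centre of its underside; x front (robot's side) to rear, y left, z up. Grey controller box on its right side, 50 mm out, 100 high
- lid_hinge (a point): middle of the lid's hinge line: on the kiln's rear (far) top edge, 95 mm behind its centre, 120 mm above the bench; axes as the kiln's, the hinge runs along y
- kiln_lid (a joint): lid angle about the hinge, rad: 0 shut and level, grows as the front edge rises. Starts leaning open on its stop at 1.62, kept there by its weight; below about 1.35 its weight (about 0.8 kg) pulls it shut; the hinge is nearly free. Lid: 190 mm from hinge to front edge, 290 wide, 33 thick, underside through the hinge line
- lid_handle (a point): middle of the lid's black handle: bar 16 mm thick, 132 long, parallel to the hinge, 35 mm off the front edge on two stalks 58 mm either side. Lid axes: x to the hinge, y left, z out of its top. 225 mm from the hinge, 12 above the underside; 345 mm up when open. Pinch from above (30 N), closing along kiln x; the tool may stay down while the bar turns in the pads. 2 to 4 N hold the lid at the mark
- lid_pin (a point): end of the brass pointer pin (8 mm thick) on the left edge of the lid, 110 mm from the hinge line, level with the lid's underside
- vent_clip (a joint): where the red clip sits on the quadrant, as the lid angle (rad, 0.35 to 0.85) at which the brass pin is level with the middle of the clip; it is clamped stiffly and must not be shifted
- vent_mark (a point): middle of the red clip (20 x 20 x 18 mm) on the steel quadrant, a 7 mm rod bent to an arc of 110 mm radius about the hinge line, 165 mm left of the kiln's middle, rising 110 mm above the rim. The line from the hinge to the clip rises at the marked angle; the point's x axis points along it, to the hinge
- dish: pinkish bisque dish standing on the kiln's floor inside the chamber: round, 114 mm across the rim (98 inside at the bottom), 55 mm tall, walls 4 mm; origin at the centre of its underside; its rim lies 20 mm below the kiln's rim
- bead_cup: blue cup holding the beads: round, 75 mm tall, 68 across the rim, 61 at 8 mm height, 50 at the foot, walls 3.5, about 130 g; origin: centre of underside, z up. Grip about 37 mm up (64 mm across, near its centre of mass, else it pivots in the pads), tool tilted 30 to 45 degrees, 45 N. Beads fill it to 42 mm and run out once it is tipped to 100 to 120 degrees
- bead0: one of six pinkish bone-dry clay beads: a 20 mm ball of 10 g with a thin dark hole; origin at its centre
- bead1: another bead, the same
- bead2: another bead, the same
- bead3: another bead, the same
- bead4: another bead, the same
- bead5: another bead, the same
- tumbler_a: white tumbler of the cup's shape and size, empty, to be left alone; origin at the centre of its underside
- tumbler_b: second white tumbler, the same
- bowl: pinkish bowl, 136 mm across, 74 mm tall, on the blue banding wheel at the left (210 mm across, top 88 mm above the bench, fixed); origin at the centre of its underside
- glaze_jar: closed sage-green jar with a white cap, 64 mm across, 75 mm tall; origin at the centre of its underside
- glaze_brush: glaze brush, 190 mm long, lying on the bench along its x axis
- kiln_post: cream kiln post: a hollow cylinder 40 mm across, 50 mm tall, standing in front of the kiln; origin at the centre of its underside
There are look-alikes about, which are no part of the job. What is shaped like the glaze_jar but orange or purple is not meant.

How it is judged:
By the outcome, as a careful person would: the job done as asked, in the order asked, and still so for the second after the job is handed in, while the arm keeps its last pose, push and grip.
It also fails if it takes over 72 s, if anything falls off the work surface, if the arm or the gripper's body presses on something with over 40 N, if the wrist force passes 120 N, or if a joint passes its speed limit or range.

## Working session

There is one attempt and no reset: what is moved stays moved. The work goes in short steps, Python scripts to look and compute and a tool call to move; the robot and the scene stay as the last step left them, time stands still between calls to the robot, and variables do not carry over. Pictures are saved under pics/ and viewed, at most 10 in all, crops included, and the job is handed in when it is done.

Besides the shell and the picture viewer there is one more tool, called after "Call:" in YAML: its name, and indented under it one key for each argument. send_rows: Moves the arm, as the interface text tells. Its arguments: {"type":"object","properties":{"series":{"type":"array","items":{"type":"array","items":{"type":"number"}}},"newtons":{"type":"number"}},"required":["series"]}

```bash
ls; mkdir -p pics; cat > h.py <<'E'
import numpy as np, cv2
from cell import env, snapshot
def world(s, T=None):
    K=s["K"]; z=s["range_z"]; v,u=np.mgrid[:z.shape[0],:z.shape[1]]
    P=np.stack([(u-K[0,2])/K[0,0]*z,(v-K[1,2])/K[1,1]*z,z],-1)
    if T is not None: W=P@T[:3,:3].T+T[:3,3]
    else:
        R=cv2.Rodrigues(np.array(s["rvec"],float))[0]; W=(P-np.array(s["tvec"]).ravel())@R
    W[z==0]=np.nan
    return W
E
python3 - <<'E'
from h import *
for n in("scene","top"):
    s=snapshot(n); cv2.imwrite(f"pics/{n}0.png",s["color"]); np.savez(f"pics/{n}0.npz",**s)
o=env.observe(); print(o)
E
```

```text
pics
{'t': 0.1, 'joints': array([ 1.16101942e+00,  4.23771216e-01,  1.63061033e+00,  2.81543045e-06,
        1.08860977e+00, -1.89967793e-02]), 'qd': array([-0.00025537, -0.00122703, -0.00387807,  0.002184  ,  0.00073192,
       -0.00054988]), 'joint_efforts': array([-1.05893962e-04, -5.58422363e+01, -2.82442975e+01, -1.02007966e-04,
        3.06044632e-03, -3.14532592e-06]), 'ee_pos': array([0.23784462, 0.57743832, 0.23062046]), 'tool_rot': array([-3.14019429e+00, -2.90606424e-05,  2.75081120e+00]), 'ft_force': array([-0.36432699, -0.04733478,  0.9497891 ]), 'torque': array([-0.03446552,  0.00580566, -0.02570077]), 'gripper_force': 0.0, 'grip_width': 0.085470533655971}
```

View pics/scene0.png

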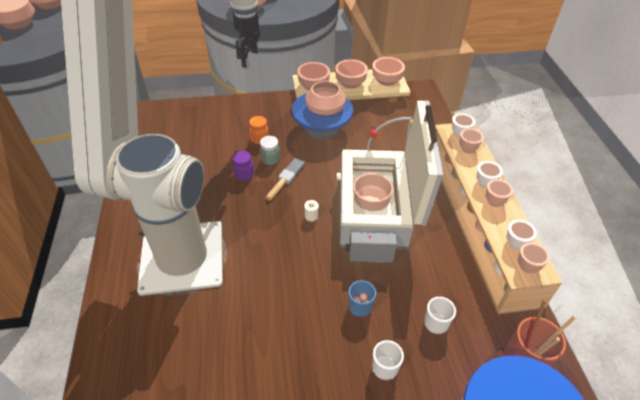

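View pics/top0.png

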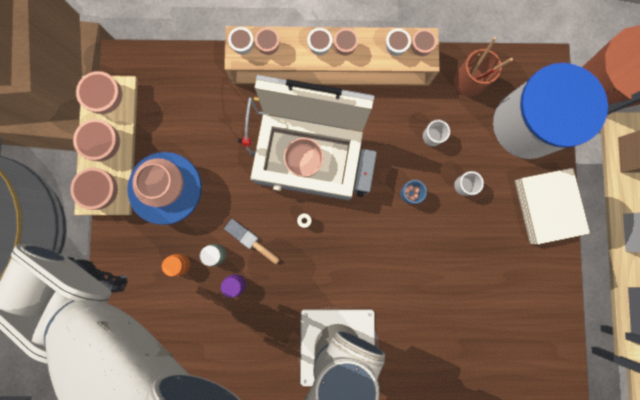

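The top view shows the blue cup with beads at (413,191), the kiln at (305,150) with the dish at (303,157), the handle at (313,88) and the red clip at (246,142). The two white tumblers, at (436,132) and (469,183), are empty and are not part of the job.

```bash
cat > m.py <<'E'
from h import *
def hsv(s): return cv2.cvtColor(s["color"],cv2.COLOR_BGR2HSV)
for n in("top","scene"):
    s=dict(np.load(f"pics/{n}0.npz")); W=world(s); H=hsv(s); x,y,z=W[...,0],W[...,1],W[...,2]
    near=(x>.3)&(x<.95)&(y>-.6)&(y<.4)
    # kiln rim
    m=near&(abs(z-.12)<.006)&(y>-.3)&(y<.3)
    mm=cv2.morphologyEx(m.astype(np.uint8),cv2.MORPH_OPEN,np.ones((3,3)))
    k,l,st,c=cv2.connectedComponentsWithStats(mm); i=1+np.argmax(st[1:,4])
    p=W[l==i][:,:2].astype(np.float32); r=cv2.minAreaRect(p); print(n,"rim",r,np.median(z[l==i]),len(p))
    # blue cup
    b=near&(H[...,0]>98)&(H[...,0]<125)&(H[...,1]>110)&(y<0)&(z>.005)
    q=W[b]; t=q[q[:,2]>.069]; print("cup",len(q),q[:,2].max(),cv2.minEnclosingCircle(t[:,:2].astype(np.float32)),np.median(t[:,2]))
    # white tumblers / everything near the cup
    # red clip
    b=near&((H[...,0]<6)|(H[...,0]>174))&(H[...,1]>180)&(H[...,2]>120)&(z>.1)&(y>0)&(y<.3)
    q=W[b]; v,u=np.nonzero(b); print("clip",len(q),np.median(q,0) if len(q) else 0,q.min(0),q.max(0),u.mean(),v.mean())
    # handle
    b=(H[...,2]<60)&(z>.3)&(z<.4)&near
    q=W[b]
    if len(q): print("handle",len(q),np.median(q,0),q.min(0),q.max(0))
    # dish
    b=near&(abs(z-.1)<.004)&(H[...,0]<15)&(H[...,1]>60)&(abs(y-.1)<.25)
    q=W[b]; print("dish",len(q),cv2.minEnclosingCircle(q[:,:2].astype(np.float32)) )
    b=near&(z>.02)&(z<.2)&(y<-.02)&(x<.75); 
    k,l,st,c=cv2.connectedComponentsWithStats(b.astype(np.uint8))
    for i in range(1,k):
        if st[i,4]>60: q=W[l==i]; print(" obj",c[i],q.min(0).round(3),q.max(0).round(3))
E
python3 m.py
```

```text
top rim ((0.8692681789398193, 0.004927873611450195), (0.13277703523635864, 0.5901999473571777), 0.09149228036403656) 0.11835596511419035 4941
cup 3011 0.2185723935292416 ((0.6793744564056396, -0.5914083123207092), 0.11401312053203583) 0.2101846637701202
clip 33 [0.57770435 0.25347433 0.17881969] [0.57111661 0.24522044 0.17188311] [0.59052558 0.26394316 0.18603423] 245.8181818181818 142.06060606060606
handle 273 [0.67120786 0.0656988  0.35148308] [0.65580162 0.00779224 0.32955522] [0.68691416 0.13329382 0.35738351]
dish 167 ((0.6552584171295166, 0.11929171532392502), 0.2469591349363327)
 obj [518.20875252 128.62826962] [ 0.568 -0.6    0.02 ] [ 0.749 -0.483  0.2  ]
 obj [357.66370107 161.48754448] [ 0.436 -0.108  0.021] [ 0.637 -0.02   0.2  ]
 obj [436.78823529 132.13235294] [ 0.604 -0.33   0.02 ] [ 0.672 -0.262  0.081]
 obj [470.00287356 183.14367816] [ 0.45  -0.423  0.02 ] [ 0.516 -0.357  0.081]
 obj [531.18027572 204.83138918] [ 0.308 -0.6    0.02 ] [ 0.511 -0.55   0.056]
 obj [413.55072464 191.76328502] [ 0.426 -0.257  0.02 ] [ 0.492 -0.19   0.081]
scene rim ((0.8681502342224121, 0.004854440689086914), (0.1351674646139145, 0.5891684293746948), 0.18562276661396027) 0.11879845918224181 4519
cup 3835 0.21649858190655127 ((0.6075695753097534, -0.40799036622047424), 0.2546238899230957) 0.21034752549862268Traceback (most recent call last):
  File "m.py", line 17, in <module>
    q=W[b]; v,u=np.nonzero(b); print("clip",len(q),np.median(q,0) if len(q) else 0,q.min(0),q.max(0),u.mean(),v.mean())
                                                                                   ~~~~~^^^
    return umr_minimum(a, axis, None, out, keepdims, initial, where)
ValueError: zero-size array to reduction operation minimum which has no identity
```

```bash
cat > m2.py <<'E'
from h import *
for n in("top","scene"):
    s=dict(np.load(f"pics/{n}0.npz")); W=world(s); H=cv2.cvtColor(s["color"],cv2.COLOR_BGR2HSV); x,y,z=W[...,0],W[...,1],W[...,2]
    print("==",n)
    box=(x>.38)&(x<.72)&(y>-.1)&(y<.24)
    m=box&(abs(z-.12)<.005)
    k,l,st,c=cv2.connectedComponentsWithStats(m.astype(np.uint8)); i=1+np.argmax(st[1:,4])
    p=W[l==i]; r=cv2.minAreaRect(p[:,:2].astype(np.float32)); print("rim",r,np.median(p[:,2]),len(p),cv2.boxPoints(r).round(3).tolist())
    b=(H[...,0]>98)&(H[...,0]<125)&(H[...,1]>110)&(abs(x-.459)<.06)&(abs(y+.224)<.06)&(z>.066)
    q=W[b]; print("cup",len(q),q[:,2].max(),cv2.minEnclosingCircle(q[:,:2].astype(np.float32)),q.min(0),q.max(0))
    b=((H[...,0]<8)|(H[...,0]>172))&(H[...,1]>150)&(abs(x-.58)<.06)&(abs(y-.254)<.06)&(z>.1)
    q=W[b]; v,u=np.nonzero(b)
    if len(q): print("clip",len(q),np.median(q,0),q.min(0),q.max(0),u.mean(),v.mean())
    b=(H[...,2]<70)&(z>.3)&(z<.4)&(abs(x-.67)<.08)&(abs(y-.06)<.12)
    q=W[b]
    if len(q):
        e=np.polyfit(q[:,1],q[:,0],1); print("handle",len(q),q.mean(0),q.min(0),q.max(0),"yaw",np.arctan(-e[0]))
    b=box&(abs(z-.1)<.006)&((H[...,0]<15)|(H[...,0]>170))&(H[...,1]>70)
    q=W[b]
    if len(q)>4: print("dish",len(q),cv2.minEnclosingCircle(q[:,:2].astype(np.float32)),q.min(0),q.max(0))
E
python3 m2.py
python3 - <<'E'
from h import *
s=dict(np.load("pics/top0.npz"));t=dict(np.load("pics/scene0.npz"))
a=cv2.resize(s["color"][70:210,220:500],None,fx=2.8,fy=2.8,interpolation=2)[:, :784]
cv2.imwrite("pics/crop1.png",a)
b=cv2.resize(t["color"][100:220,320:460],None,fx=4,fy=4,interpolation=2);cv2.imwrite("pics/crop2.png",b)
E
```

```text
== top
rim ((0.5579773187637329, 0.09111739695072174), (0.28613632917404175, 0.19023296236991882), 80.06292724609375) 0.12016897630632659 2907 [[0.4399999976158142, -0.032999999821186066], [0.6269999742507935, -0.06599999964237213], [0.6759999990463257, 0.2160000056028366], [0.48899999260902405, 0.24799999594688416]]
cup 1 0.06709667067786668 ((0.45398423075675964, -0.2526632845401764), 9.999999747378752e-05) [ 0.45398422 -0.25266328  0.06709667] [ 0.45398422 -0.25266328  0.06709667]
clip 59 [0.57824675 0.25347433 0.17740191] [0.56957466 0.24326502 0.16335945] [0.59099501 0.26600118 0.18603423] 246.01694915254237 141.91525423728814
handle 299 [0.67087343 0.06902907 0.35077032] [0.65580162 0.00779224 0.32311766] [0.68731828 0.13329382 0.35738351] yaw -0.16545657018197726
dish 152 ((0.5360555648803711, 0.0394233837723732), 0.12126416712999344) [ 0.4979034  -0.07826249  0.09451304] [0.60929749 0.15710926 0.10449928]
== scene
rim ((0.5557590126991272, 0.09223420917987823), (0.29293471574783325, 0.18950530886650085), 80.16108703613281) 0.12051819714609294 2261 [[0.43700000643730164, -0.035999998450279236], [0.6240000128746033, -0.06800000369548798], [0.6740000247955322, 0.2199999988079071], [0.4869999885559082, 0.2529999911785126]]
cup 1 0.07759775603999798 ((0.42581796646118164, -0.229808509349823), 9.999999747378752e-05) [ 0.42581797 -0.22980851  0.07759776] [ 0.42581797 -0.22980851  0.07759776]
clip 46 [0.57694292 0.24825689 0.17538568] [0.5664092  0.24236901 0.16072891] [0.59029777 0.26450168 0.18250646] 372.6304347826087 132.8695652173913
dish 197 ((0.540972888469696, 0.037476006895303726), 0.1216750517487526) [ 0.49584154 -0.07802024  0.09400592] [0.60758227 0.15814523 0.10497184]
```

View pics/crop1.png

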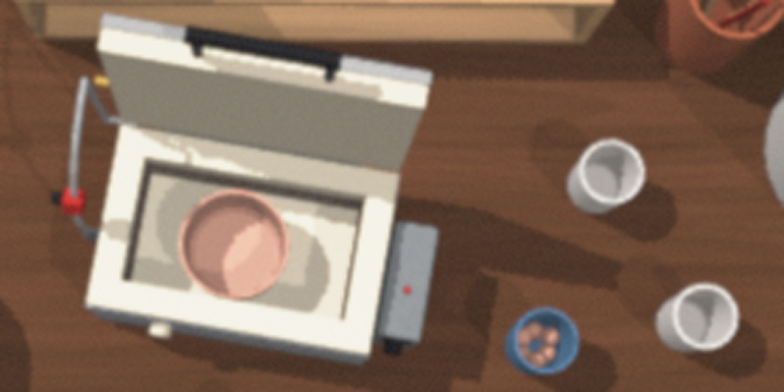

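View pics/crop2.png

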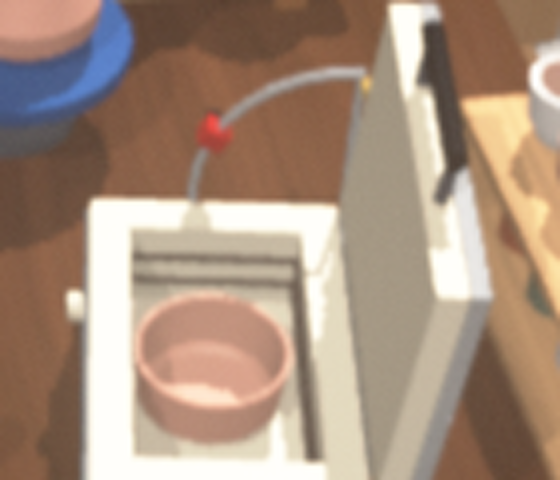

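The enlarged crop confirms that the cup at crop (543,341) is the only blue one and holds the beads. The white tumblers at (606,175) and (698,316) are empty. The dish is at (234,244) in crop1 and the clip at (73,200). Next I refine the cup, dish and clip by casting rays.

```bash
cat >> h.py <<'E'
def ray(s,uv):
    R=cv2.Rodrigues(np.array(s["rvec"],float))[0]; c=-R.T@np.array(s["tvec"]).ravel()
    return c,R.T@(np.linalg.inv(s["K"])@np.array([uv[0],uv[1],1.]))
def onz(s,uv,z):
    c,d=ray(s,uv); return c+d*(z-c[2])/d[2]
C=np.array([.5565,.092]); YAW=-.1725
XK=np.array([np.cos(YAW),np.sin(YAW),0]); YK=np.array([-np.sin(YAW),np.cos(YAW),0]); HG=np.r_[C,.12]+.095*XK
def kf(p): d=np.asarray(p)-np.r_[C,0]; return np.array([d@XK,d@YK,d[2]]).round(4)
E
cat > m3.py <<'E'
from h import *
rs=[];V={}
for n in("top","scene"):
    s=dict(np.load(f"pics/{n}0.npz")); W=world(s); H=cv2.cvtColor(s["color"],cv2.COLOR_BGR2HSV); x,y,z=W[...,0],W[...,1],W[...,2]
    # cup rim: visible top silhouette points
    b=((abs(x-.459)<.05)&(abs(y+.224)<.05)&(z>.068)&(z<.085)); q=W[b]
    print(n,"cup rim depth",len(q),cv2.minEnclosingCircle(q[:,:2].astype(np.float32)),np.median(q[:,2]))
    # dish rim by depth inside chamber
    k=W-np.r_[C,0]; kx,ky=k@XK,k@YK
    b=(abs(kx)<.062)&(abs(ky)<.112)&(z>.094)&(z<.106)&(H[...,1]>60)&((H[...,0]<15)|(H[...,0]>170))
    b=cv2.morphologyEx(b.astype(np.uint8),cv2.MORPH_CLOSE,np.ones((3,3)))
    n_,l,st,c=cv2.connectedComponentsWithStats(b); i=1+np.argmax(st[1:,4]); q=W[(l==i)&(z>.09)&(z<.11)]
    print("dish",len(q),cv2.minEnclosingCircle(q[:,:2].astype(np.float32)))
    b=(((H[...,0]<8)|(H[...,0]>172))&(H[...,1]>150)&(abs(x-.58)<.06)&(abs(y-.25)<.06)&(z>.1)).astype(np.uint8)
    b=cv2.morphologyEx(b,cv2.MORPH_CLOSE,np.ones((3,3))); m=cv2.moments(b,True); uv=(m["m10"]/m["m00"],m["m01"]/m["m00"]); c,d=ray(s,uv)
    # intersection with plane yk=.165
    h=HG; t=(.165-(c-h)@YK)/(d@YK); p=c+d*t-h; print("clip plane",uv,p@XK,p[2],np.hypot(p@XK,p[2]),np.arctan2(p[2],-p@XK))
    rs.append((c,d/np.linalg.norm(d)))
    # quadrant rod points
    kk=W-HG; b=(abs(kk@YK-.165)<.02)&(kk[...,2]>.02)&(kk@XK<.01)&(kk@XK>-.13); q=kk[b]; r=np.hypot(q@XK,q[:,2]); print("rod r",len(r),np.percentile(r,[10,50,90]),np.median(q@YK))
A=sum(np.eye(3)-np.outer(d,d) for c,d in rs); B=sum((np.eye(3)-np.outer(d,d))@c for c,d in rs); p=np.linalg.solve(A,B)
e=p-HG; print("clip tri",p,e@XK,e@YK,e[2],np.hypot(e@XK,e[2]),np.arctan2(e[2],-e@XK)); print("HG",HG)
E
python3 m3.py
```

```text
top cup rim depth 104 ((0.4585496783256531, -0.2236901819705963), 0.034133151173591614) 0.07402678800660234
dish 183 ((0.5540969371795654, 0.10132952034473419), 0.056912243366241455)
clip plane (246.01694915254237, 141.91525423728814) -0.09885313144250518 0.047759251202298514 0.10978564419537491 0.45006352596682553
rod r 241 [0.10201489 0.112667   0.11909019] 0.16298822115067754
scene cup rim depth 175 ((0.45761361718177795, -0.2225612998008728), 0.035429514944553375) 0.07415441718747663
dish 232 ((0.5516319274902344, 0.1025422066450119), 0.060763996094465256)
clip plane (372.6304347826087, 132.8695652173913) -0.1016270640862578 0.050372384926792524 0.1134259111402915 0.4601689085175543
rod r 226 [0.06871284 0.11216675 0.11855437] 0.16286804456459972
clip tri [0.57911011 0.25471331 0.17132299] -0.1006545085281169 0.16417937172661118 0.05132299092001433 0.11298397888201951 0.471530347531281
HG [0.65009008 0.07569365 0.12      ]
```

Call:
send_rows:
  series:
    - [0.085,0.011,-0.02,0.008,0,0,-7.75]
    - [0.085,0.011,-0.035,0.008,0,0,-7.75]
    - [0.085,0.011,-0.035,0.008,0,0,-7.75]
    - [0.085,0.011,-0.035,0.008,0,0,-7.75]
    - [0.085,0.011,-0.035,0.008,0,0,-7.75]
    - [0.085,0.011,-0.035,0.008,0,0,-7.75]
    - [0.085,0.011,-0.035,0.008,0,0,-7.75]
    - [0.085,0.011,-0.035,0.008,0,0,-7.75]
    - [0.085,0.011,-0.035,0.008,0,0,-7.75]
    - [0.085,0.011,-0.035,0.008,0,0,-7.75]
  newtons: 45

```text
t: 1.1
ee_pos: [0.348, 0.2413, 0.3115]
tool_rot: [-3.141, 0.0, 1.393]
ft_force: [1.0, 0.7, -0.0]
grip_width: 0.085
gripper_force: 0.0
```

Call:
send_rows:
  series:
    - [0.085,0.011,-0.035,0,0,0,0]
    - [0.085,0.011,-0.035,0,0,0,0]
    - [0.085,0.011,-0.035,0,-7.88,1.37,0]
    - [0.085,0.011,-0.035,0,-7.88,1.37,0]
    - [0.085,0.011,-0.035,0,-7.88,1.37,0]
    - [0.085,0.011,-0.035,0,-7.88,1.37,0]
    - [0.085,0.011,-0.035,0,-7.88,1.37,0]
    - [0.085,0.011,-0.035,0,0,0,0]
    - [0.085,0.011,-0.035,0,0,0,0]
    - [0.085,0.011,-0.035,0,0,0,0]

```text
t: 2.1
ee_pos: [0.4582, -0.1082, 0.3107]
tool_rot: [-3.14, 0.698, 1.4]
ft_force: [0.7, 0.2, -0.0]
grip_width: 0.0849
gripper_force: 0.0
```

Call:
send_rows:
  series:
    - [0.085,0,0,0,0,0,0]
    - [0.085,0,0,0,0,0,0]

```text
t: 2.3
ee_pos: [0.4576, -0.1077, 0.311]
tool_rot: [-3.141, 0.698, 1.396]
ft_force: [0.9, -0.3, -0.4]
grip_width: 0.085
gripper_force: 0.0
```

Call:
send_rows:
  series:
    - [0.085,0.002,-0.0086,-0.0328,0,0,0]
    - [0.085,0.002,-0.0086,-0.0328,0,0,0]
    - [0.085,0.002,-0.0086,-0.0328,0,0,0]
    - [0.085,0.002,-0.0086,-0.0328,0,0,0]
    - [0.085,0.002,-0.0086,-0.0328,0,0,0]
    - [0.085,0.002,-0.0086,-0.0328,0,0,0]
    - [0.085,0,0,0,0,0,0]

```text
t: 3.0
ee_pos: [0.4678, -0.1583, 0.1114]
tool_rot: [-3.133, 0.699, 1.404]
ft_force: [-0.3, -0.6, -0.2]
grip_width: 0.0851
gripper_force: 0.0
```

Call:
send_rows:
  series:
    - [0.085,-0.0017,-0.0095,-0.0115,0,0,0]
    - [0.085,-0.0017,-0.0095,-0.0115,0,0,0]
    - [0.085,-0.0017,-0.0095,-0.0115,0,0,0]
    - [0.085,-0.0017,-0.0095,-0.0115,0,0,0]
    - [0.085,-0.0017,-0.0095,-0.0115,0,0,0]
    - [0.085,-0.0017,-0.0095,-0.0115,0,0,0]
    - [0.085,-0.0017,-0.0095,-0.0115,0,0,0]
    - [0.085,0,0,0,0,0,0]

```text
t: 3.8
ee_pos: [0.4568, -0.2264, 0.0328]
tool_rot: [-3.139, 0.698, 1.398]
ft_force: [0.0, -0.7, -0.3]
grip_width: 0.0846
gripper_force: 0.0
```

Call:
send_rows:
  series:
    - [0.085,-0.0005,-0.0045,-0.0055,0,0,0]
    - [0.085,-0.0005,-0.0045,-0.0055,0,0,0]
    - [0.085,0,0,0,0,0,0]

```text
t: 4.1
ee_pos: [0.457, -0.2345, 0.0227]
tool_rot: [3.142, 0.698, 1.398]
ft_force: [-0.2, -0.2, -0.1]
grip_width: 0.0852
gripper_force: 0.0
```

```bash
python3 - <<'E'
from h import *
o=env.observe(); print(o["joints"].round(2),o["ft_force"].round(1))
a=snapshot("scene")["color"][230:370,290:470]; w=snapshot("wrist")["color"]
cv2.imwrite("pics/g1.png",np.hstack([cv2.resize(a,(480,373)),cv2.resize(w,(320,373))]))
E
```

```text
[-0.11  0.73  2.01 -1.1   0.81  1.01] [-0.2 -0.2 -0.1]
```

View pics/g1.png

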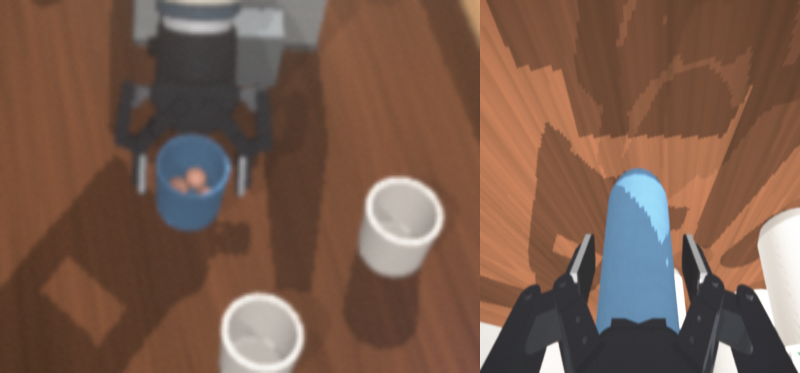

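The cup stands centred between the open fingers, at (190,180) on the left and (640,280) on the right. I close on it and lift.

Call:
send_rows:
  series:
    - [0.05,0,0,0,0,0,0]
    - [0.05,0,0,0,0,0,0]
    - [0.05,0,0,0,0,0,0]
    - [0.05,0,0,0,0,0,0]
    - [0.05,0,0,0,0,0,0]
    - [0.05,0,0,0,0,0,0]
    - [0.05,0,0,0,0,0,0]
    - [0.05,0,0,0,0,0,0]
  newtons: 45

```text
t: 5.0
ee_pos: [0.4574, -0.2341, 0.0238]
tool_rot: [3.14, 0.699, 1.398]
ft_force: [-0.9, 2.0, 6.9]
grip_width: 0.0641
gripper_force: 47.1
```

Call:
send_rows:
  series:
    - [0.05,0,0,0.005,0,0,0]
    - [0.05,0,0,0.01,0,0,0]
    - [0.05,0,0,0.02,0,0,0]
    - [0.05,0,0,0.02,0,0,0]
    - [0.05,0,0,0.02,0,0,0]
    - [0.05,0,0,0.02,0,0,0]
    - [0.05,0,0,0.02,0,0,0]
    - [0.05,0,0,0.02,0,0,0]
    - [0.05,0,0,0.02,0,0,0]
    - [0.05,0,0,0,0,0,0]

```text
t: 6.0
ee_pos: [0.4583, -0.2343, 0.1806]
tool_rot: [3.135, 0.698, 1.394]
ft_force: [0.1, 0.2, -2.9]
grip_width: 0.0644
gripper_force: 49.5
```

```bash
python3 - <<'E'
from h import *
o=env.observe(); print(o["ee_pos"],o["grip_width"],o["gripper_force"],o["ft_force"])
s=snapshot("scene"); t=snapshot("top")
for s in (s,t):
    W=world(s);H=cv2.cvtColor(s["color"],cv2.COLOR_BGR2HSV)
    b=(H[...,0]>98)&(H[...,0]<125)&(H[...,1]>110)&(abs(W[...,0]-.459)<.08)&(abs(W[...,1]+.224)<.08)&(W[...,2]>.1)
    q=W[b]; print(len(q),q.min(0),q.max(0))
cv2.imwrite("pics/g2.png",cv2.resize(np.hstack([snapshot("scene")["color"][180:330,290:460],t["color"][100:250,340:510]]),None,fx=2.3,fy=2.3))
E
```

```text
[ 0.45831974 -0.23430907  0.18063172] 0.06437699372842579 49.45825349725055 [ 0.09563877  0.1926735  -2.87306926]
3 [ 0.47057399 -0.25493915  0.23153035] [ 0.47579741 -0.25109306  0.23266893]
25 [ 0.44300657 -0.25446089  0.15597227] [ 0.48916784 -0.21062886  0.23098829]
```

View pics/g2.png

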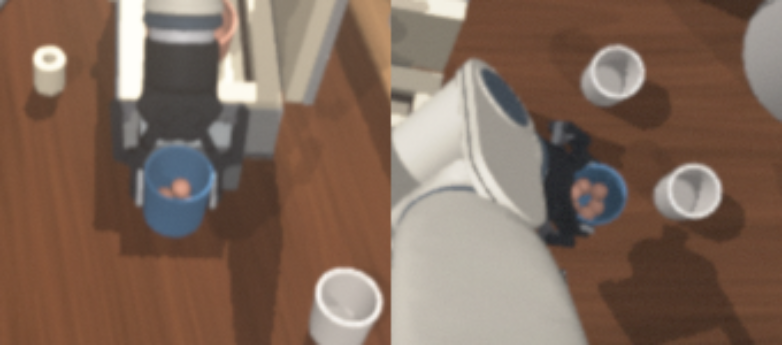

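Call:
send_rows:
  series:
    - [0.05,0.0033,0.0127,0.01,0,0,0]
    - [0.05,0.0033,0.0127,0.01,3.69,-0.65,0]
    - [0.05,0.0067,0.0254,0.01,3.69,-0.65,0]
    - [0.05,0.0067,0.0254,0.01,3.69,-0.65,0]
    - [0.05,0.0067,0.0254,0,3.69,-0.65,0]
    - [0.05,0.0067,0.0254,0,3.69,-0.65,0]
    - [0.05,0.0067,0.0254,0,3.69,-0.65,0]
    - [0.05,0.0067,0.0254,0,3.69,-0.65,0]
    - [0.05,0.0067,0.0254,0,3.69,-0.65,0]
    - [0.05,0.0067,0.0254,0,3.69,-0.65,0]

```text
t: 7.15
ee_pos: [0.5171, -0.0037, 0.2177]
tool_rot: [-3.141, 0.107, 1.399]
ft_force: [-0.2, 0.3, -1.0]
grip_width: 0.0637
gripper_force: 49.8
```

Call:
send_rows:
  series:
    - [0.05,0.0067,0.0254,0,3.69,-0.65,0]
    - [0.05,0.0067,0.0254,0,3.69,-0.65,0]
    - [0.05,0.0067,0.0254,0,3.69,-0.65,0]
    - [0.05,0.0067,0.0254,0,0,0,0]
    - [0.05,0.0067,0.0254,0,0,0,0]
    - [0.05,0.0067,0.0254,0,0,0,0]
    - [0.05,0.0067,0.0254,0,0,0,0]
    - [0.05,0,0,0,0,0,0]

```text
t: 7.95
ee_pos: [0.5642, 0.1755, 0.2174]
tool_rot: [3.142, -0.087, 1.401]
ft_force: [-0.0, -0.8, -2.0]
grip_width: 0.0644
gripper_force: 49.7
```

```bash
python3 - <<'E'
from h import *
o=env.observe(); print(o["ee_pos"],o["joints"].round(2),o["ft_force"],kf(o["ee_pos"]),kf([.5525,.102,0]))
E
```

```text
[0.56417604 0.17549745 0.21743712] [0.24 0.37 1.75 0.1  0.99 0.36] [-0.0443411  -0.81610676 -2.01718883] [-0.0068  0.0836  0.2174] [-0.0057  0.0092  0.    ]
```

Call:
send_rows:
  series:
    - [0.05,0,-0.0005,-0.0055,4.93,-0.86,0]
    - [0.05,0,-0.0005,-0.0055,4.93,-0.86,0]
    - [0.05,0,-0.0005,-0.0055,4.93,-0.86,0]
    - [0.05,0,-0.0005,-0.0055,4.93,-0.86,0]
    - [0.05,0,-0.0005,-0.0055,4.93,-0.86,0]
    - [0.05,0,-0.0005,-0.0055,4.93,-0.86,0]

```text
t: 8.55
ee_pos: [0.5638, 0.1692, 0.1848]
tool_rot: [3.14, -0.614, 1.398]
ft_force: [-0.6, -0.1, -1.7]
grip_width: 0.0639
gripper_force: 49.8
```

Call:
send_rows:
  series:
    - [0.05,0,-0.0008,-0.006,2.95,-0.51,0]
    - [0.05,0,-0.0008,-0.006,2.95,-0.51,0]
    - [0.05,0,-0.0008,-0.006,2.95,-0.51,0]
    - [0.05,0,-0.0008,-0.006,2.95,-0.51,0]
    - [0.05,0,-0.0008,-0.006,2.95,-0.51,0]
    - [0.05,0,0,0,0,0,0]

```text
t: 9.15
ee_pos: [0.5629, 0.1646, 0.1529]
tool_rot: [-3.136, -0.872, 1.391]
ft_force: [-0.0, 0.2, -1.7]
grip_width: 0.0642
gripper_force: 49.9
```

```bash
python3 - <<'E'
from h import *
o=env.observe(); print(o["ee_pos"],o["joints"].round(2),o["ft_force"],kf(o["ee_pos"]))
cv2.imwrite("pics/p1.png",cv2.resize(np.hstack([snapshot("scene")["color"][90:290,270:440],snapshot("top")["color"][60:260,200:370]]),None,fx=2.3,fy=2.3))
E
```

```text
[0.56291065 0.16457349 0.1529472 ] [-0.14  0.57  1.94  1.13  1.01 -0.8 ] [-0.0492806   0.19898222 -1.71307828] [-0.0061  0.0726  0.1529]
```

View pics/p1.png

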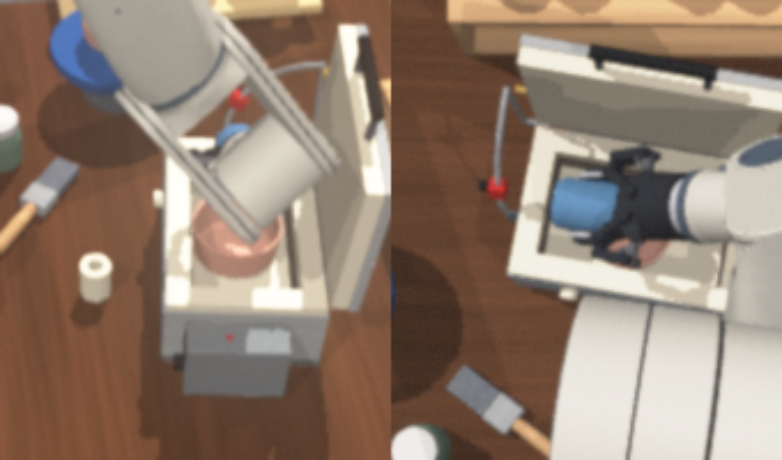

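The cup is tipped to 90° over the chamber, at (585,205) in the right half, with the dish beyond it at about (640,245). Nothing is touching. I tip further, slowly.

Call:
send_rows:
  series:
    - [0.05,-0.0002,-0.001,0.0017,1.97,-0.343,0]
    - [0.05,-0.0002,-0.001,0.0017,1.97,-0.343,0]
    - [0.05,-0.0002,-0.001,0.0017,1.97,-0.343,0]
    - [0.05,-0.0002,-0.001,0.0017,1.97,-0.343,0]
    - [0.05,-0.0002,-0.001,0.0017,1.97,-0.343,0]
    - [0.05,-0.0002,-0.001,0.0017,1.97,-0.343,0]
    - [0.05,-0.0002,-0.001,0.0017,1.97,-0.343,0]
    - [0.05,-0.0002,-0.001,0.0017,1.97,-0.343,0]
    - [0.05,-0.0002,-0.001,0.0017,1.97,-0.343,0]
    - [0.05,-0.0002,-0.001,0.0017,1.97,-0.343,0]

```text
t: 10.25
ee_pos: [0.5624, 0.155, 0.1722]
tool_rot: [-3.142, -1.223, 1.396]
ft_force: [0.4, -1.2, -1.8]
grip_width: 0.0639
gripper_force: 50.0
```

Call:
send_rows:
  series:
    - [0.05,0,0,0,0,0,0]
    - [0.05,0,0,0,0,0,0]
    - [0.05,0,0,0,0,0,0]
    - [0.05,0,-0.001,0.001,1.97,-0.343,0]
    - [0.05,0,-0.001,0.001,1.97,-0.343,0]
    - [0.05,0,-0.001,0.001,1.97,-0.343,0]
    - [0.05,0,0,0,0,0,0]
    - [0.05,0,0,0,0,0,0]
    - [0.05,0,0,0,0,0,0]
    - [0.05,0,0,0,0,0,0]

```text
t: 11.25
ee_pos: [0.5623, 0.1523, 0.1754]
tool_rot: [3.141, -1.325, 1.398]
ft_force: [0.5, -0.3, -1.4]
grip_width: 0.0641
gripper_force: 50.0
```

```bash
python3 - <<'E'
from h import *
o=env.observe(); print(o["ee_pos"],o["joints"].round(2),o["ft_force"],o["gripper_force"])
cv2.imwrite("pics/p2.png",cv2.resize(np.hstack([snapshot("scene")["color"][150:270,310:440],snapshot("wrist")["color"][::2,::2][:120,95:225]]),None,fx=3,fy=3))
E
```

```text
[0.56234014 0.15234272 0.17537652] [-0.28  0.76  1.93  1.37  1.4  -1.12] [ 0.51013987 -0.32664578 -1.40056204] 49.96843899389205
```

View pics/p2.png

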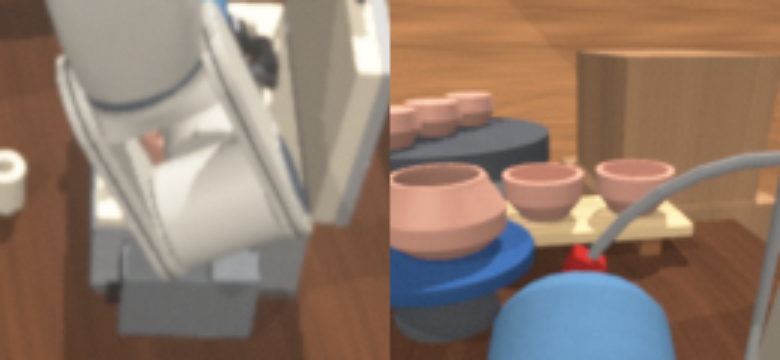

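The arm hides the dish in this view. In the wrist view the cup is well tipped, and the wrist load has dropped to the weight of the cup alone. I give it a few more degrees, then untip over the dish and count.

Call:
send_rows:
  series:
    - [0.05,0,-0.001,0.001,1.97,-0.343,0]
    - [0.05,0,-0.001,0.001,1.97,-0.343,0]
    - [0.05,0,0,0,0,0,0]
    - [0.05,0,0,0,0,0,0]
    - [0.05,0,0,0,0,0,0]
    - [0.05,0,0,0,0,0,0]

```text
t: 11.95
ee_pos: [0.5623, 0.1503, 0.1773]
tool_rot: [-3.141, -1.395, 1.396]
ft_force: [0.5, -0.2, -1.6]
grip_width: 0.0642
gripper_force: 50.0
```

Call:
send_rows:
  series:
    - [0.05,0,0.002,0.004,-4.93,0.86,0]
    - [0.05,0,0.002,0.004,-4.93,0.86,0]
    - [0.05,0,0.002,0.004,-4.93,0.86,0]
    - [0.05,0,0.002,0.004,-4.93,0.86,0]
    - [0.05,0,0.002,0.005,-4.93,0.86,0]
    - [0.05,0,0.002,0.01,-4.93,0.86,0]
    - [0.05,0,0,0.01,-4.93,0.86,0]
    - [0.05,0,0,0.01,-4.93,0.86,0]
    - [0.05,0,0,0.01,-4.93,0.86,0]
    - [0.05,0,0,0.01,-4.93,0.86,0]

```text
t: 12.95
ee_pos: [0.5619, 0.1621, 0.2491]
tool_rot: [3.14, -0.519, 1.397]
ft_force: [0.2, 0.1, -1.3]
grip_width: 0.0645
gripper_force: 49.9
```

Call:
send_rows:
  series:
    - [0.05,0,-0.01,0,-4.93,0.86,0]
    - [0.05,-0.0033,-0.02,0,-4.93,0.86,0]
    - [0.05,-0.0067,-0.0254,0,-4.93,0.86,0]
    - [0.05,-0.0067,-0.0254,0,-4.93,0.86,0]
    - [0.05,-0.0067,-0.0254,0,-4.93,0.86,0]
    - [0.05,-0.0067,-0.0254,0,-4.93,0.86,0]
    - [0.05,-0.0067,-0.0254,0,-4.93,0.86,0]
    - [0.05,-0.0067,-0.0254,0,-4.93,0.86,0]
    - [0.05,-0.0067,-0.0254,0,-4.93,0.86,0]
    - [0.05,0,-0.01,0,0,0,0]

```text
t: 13.95
ee_pos: [0.5108, -0.0557, 0.2476]
tool_rot: [-3.141, 0.265, 1.399]
ft_force: [-0.4, -0.0, -1.8]
grip_width: 0.0639
gripper_force: 49.9
```

```bash
python3 - <<'E'
from h import *
o=env.observe(); print(o["ee_pos"],o["tool_rot"],o["joints"].round(2),o["ft_force"],o["gripper_force"])
t=snapshot("top");W=world(t); k=W-np.r_[.5525,.102,0]; r=np.hypot(k[...,0],k[...,1])
print("dish z pct",np.nanpercentile(W[...,2][r<.045],[5,25,50,75,95]))
cv2.imwrite("pics/p3.png",cv2.resize(np.hstack([snapshot("scene")["color"][140:260,310:440],t["color"][110:230,240:370]]),None,fx=3,fy=3,interpolation=2))
E
```

```text
[ 0.51077693 -0.05566061  0.24760971] [-3.14089018  0.26510901  1.39858192] [ 0.02  0.27  1.84 -0.29  1.1   0.34] [-0.3592467  -0.03314501 -1.76215895] 49.942854671717214
dish z pct [0.04837877 0.05428858 0.5316714  0.56498017 0.57471704]
```

View pics/p3.png

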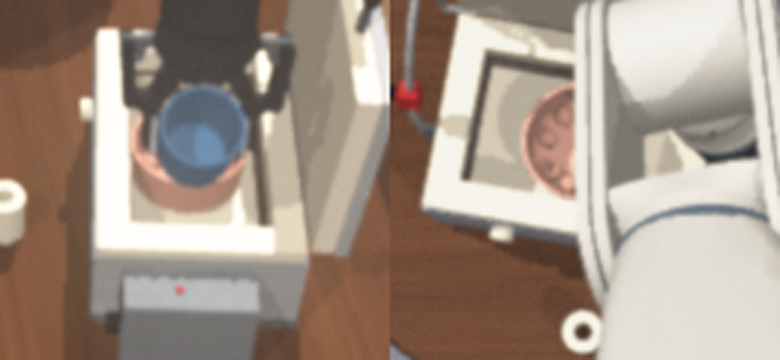

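In this view the cup interior at (200,130) is empty, and beads lie in the dish at (550,140). I return the cup to its place.

Call:
send_rows:
  series:
    - [0.05,-0.0066,-0.0223,0,-4.9,0.85,0]
    - [0.05,-0.0066,-0.0223,0,-4.9,0.85,0]
    - [0.05,-0.0066,-0.0223,0,-4.9,0.85,0]
    - [0.05,-0.0066,-0.0223,0,-4.9,0.85,0]
    - [0.05,-0.0066,-0.0223,0,-4.9,0.85,0]
    - [0.05,-0.0066,-0.0223,-0.01,0,0,0]
    - [0.05,-0.0066,-0.0223,-0.02,0,0,0]
    - [0.05,-0.0066,-0.0223,-0.03,0,0,0]
    - [0.05,0,0,-0.04,0,0,0]
    - [0.05,0,0,-0.04,0,0,0]

```text
t: 15.05
ee_pos: [0.4595, -0.2343, 0.1071]
tool_rot: [3.136, 0.695, 1.392]
ft_force: [0.4, 0.1, -0.9]
grip_width: 0.0639
gripper_force: 50.0
```

Call:
send_rows:
  series:
    - [0.05,0,0,-0.03,0,0,0]
    - [0.05,0,0,-0.02,0,0,0]
    - [0.05,0,0,-0.01,0,0,0]
    - [0.05,0,0,0,0,0,0]
    - [0.05,0,0,0,0,0,0]

```text
t: 15.55
ee_pos: [0.4598, -0.234, 0.0487]
tool_rot: [3.138, 0.698, 1.396]
ft_force: [-0.6, 0.1, -2.2]
grip_width: 0.0641
gripper_force: 50.0
```

Call:
send_rows:
  series:
    - [0.05,0,0,-0.008,0,0,0]
    - [0.05,0,0,-0.008,0,0,0]
    - [0.05,0,0,-0.005,0,0,0]
    - [0.05,0,0,-0.003,0,0,0]
    - [0.05,0,0,0,0,0,0]
    - [0.05,0,0,0,0,0,0]

```text
t: 16.15
ee_pos: [0.4592, -0.234, 0.0239]
tool_rot: [3.139, 0.698, 1.397]
ft_force: [-0.6, 0.6, -1.3]
grip_width: 0.0638
gripper_force: 49.9
```

Call:
send_rows:
  series:
    - [0.05,0,0,-0.001,0,0,0]
    - [0.05,0,0,0,0,0,0]

```text
t: 16.35
ee_pos: [0.4592, -0.2341, 0.0238]
tool_rot: [3.139, 0.699, 1.396]
ft_force: [-1.9, 4.3, 8.6]
grip_width: 0.0642
gripper_force: 50.6
```

Call:
send_rows:
  series:
    - [0.07,0,0,0,0,0,0]
    - [0.085,0,0,0,0,0,0]
    - [0.085,0,0,0,0,0,0]
    - [0.085,0,0,0,0,0,0]
    - [0.085,0.001,0.005,0.006,0,0,0]
    - [0.085,0.0017,0.0095,0.0115,0,0,0]
    - [0.085,0.0017,0.0095,0.0115,0,0,0]
    - [0.085,0.0017,0.0095,0.0115,0,0,0]
    - [0.085,0.0017,0.0095,0.0115,0,0,0]
    - [0.085,0.0017,0.0095,0.0115,0,0,0]

```text
t: 17.35
ee_pos: [0.4688, -0.1808, 0.0874]
tool_rot: [3.139, 0.698, 1.397]
ft_force: [0.1, 0.1, -0.9]
grip_width: 0.0848
gripper_force: 0.0
```

Call:
send_rows:
  series:
    - [0.085,0.0017,0.0095,0.0115,0,0,0]
    - [0.085,0.0017,0.0095,0.02,0,0,0]
    - [0.085,0.0017,0.0095,0.03,0,0,0]
    - [0.085,0,0.005,0.04,0,0,0]
    - [0.085,0,0.0,0.04,0,0,0]
    - [0.085,0,0.0,0.04,0,0,0]
    - [0.085,0,0.0,0.04,0,0,0]
    - [0.085,0,0.0,0.04,0,0,0]
    - [0.085,0,0.0,0.02,0,0,0]
    - [0.085,0,0,0,0,0,0]

```text
t: 18.35
ee_pos: [0.4748, -0.1475, 0.3716]
tool_rot: [3.131, 0.696, 1.392]
ft_force: [0.5, -0.1, -0.7]
grip_width: 0.0852
gripper_force: 0.0
```

```bash
python3 - <<'E'
from h import *
o=env.observe(); print(o["ee_pos"],o["tool_rot"],o["joints"].round(2),o["ft_force"])
t=snapshot("top");W=world(t); k=W-np.r_[.5525,.102,0]; r=np.hypot(k[...,0],k[...,1])
print("dish z pct",np.nanpercentile(W[...,2][r<.045],[5,25,50,75,95]))
s=snapshot("scene"); W=world(s)
b=(abs(W[...,0]-.459)<.05)&(abs(W[...,1]+.224)<.05)&(W[...,2]>.068)&(W[...,2]<.085); q=W[b]; print("cup",len(q),cv2.minEnclosingCircle(q[:,:2].astype(np.float32)))
A=cv2.resize(s["color"][140:320,310:440],None,fx=3,fy=3,interpolation=2); B=cv2.resize(t["color"][110:230,240:370],None,fx=3,fy=4.5,interpolation=2)
cv2.imwrite("pics/p4.png",np.hstack([A,B]))
E
```

```text
[ 0.47484231 -0.14752143  0.37159451] [3.13119258 0.69621323 1.39201538] [ 0.06  0.17  1.81 -0.69  1.39  0.45] [ 0.49347611 -0.06083336 -0.74363358]
dish z pct [0.59068298 0.6022179  0.61150204 0.62117337 0.62881296]
cup 171 ((0.45869168639183044, -0.22257764637470245), 0.035298824310302734)
```

View pics/p4.png

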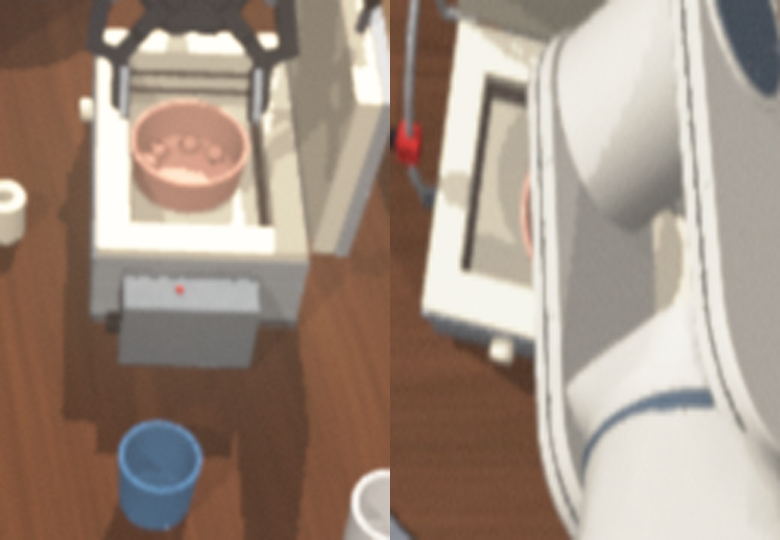

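The cup stands upright and empty at (160,475), and beads are visible in the dish at (190,150). Next is the lid.

Call:
send_rows:
  series:
    - [0.085,0.0123,0.0136,0.01,7.88,-1.37,0]
    - [0.085,0.0246,0.0272,0.01,7.88,-1.37,0]
    - [0.085,0.0246,0.0272,0.01,7.88,-1.37,0]
    - [0.07,0.0246,0.0272,0.01,7.88,-1.37,0]
    - [0.05,0.0246,0.0272,0.01,7.88,-1.37,0]
    - [0.05,0.0246,0.0272,0,0,0,0]
    - [0.05,0.0246,0.0272,0,0,0,0]
    - [0.05,0.0246,0.0272,0,0,0,0]
    - [0.05,0.0123,0.0136,0,0,0,0]
    - [0.05,0,0,0,0,0,0]
  newtons: 30

```text
t: 19.45
ee_pos: [0.6711, 0.0717, 0.4146]
tool_rot: [-3.138, 0.001, 1.399]
ft_force: [0.2, 0.0, -0.6]
grip_width: 0.0495
gripper_force: 0.0
```

Call:
send_rows:
  series:
    - [0.05,0,0,0,0,0,0]
    - [0.05,0,0,0,0,0,0]

```text
t: 19.65
ee_pos: [0.6698, 0.0689, 0.4171]
tool_rot: [-3.141, 0.001, 1.397]
ft_force: [-0.5, -0.4, -0.3]
grip_width: 0.0498
gripper_force: 0.0
```

```bash
python3 - <<'E'
from h import *
from scipy.spatial.transform import Rotation as Ro
o=env.observe(); print(o["ee_pos"],o["tool_rot"],o["joints"].round(2),o["grip_width"])
w=snapshot("wrist"); T=np.eye(4); T[:3,:3]=Ro.from_euler("xyz",o["tool_rot"]).as_matrix(); T[:3,3]=o["ee_pos"]
print(w["hand_eye"].round(3).tolist())
W=world(w,T@w["hand_eye"]); g=cv2.cvtColor(w["color"],cv2.COLOR_BGR2GRAY)
b=(g<75)&(abs(W[...,2]-.347)<.02)&(abs(W[...,0]-.672)<.05); q=W[b]; d=q-HG
print("handle wrist",len(q),q.mean(0),"kx",np.percentile(d@XK,[2,50,98]),"ky",np.percentile(d@YK,[2,50,98]),"z",np.percentile(q[:,2],[5,50,95]))
for n in("scene","top"):
    s=snapshot(n);W=world(s);g=cv2.cvtColor(s["color"],cv2.COLOR_BGR2GRAY)
    r=np.hypot(W[...,0]-.5525,W[...,1]-.102)
    m=(r<.046)&(W[...,2]<.09); print(n,"in-dish",m.sum(),np.percentile(W[...,2][m],[5,25,50,75,95]) if m.sum() else 0)
    H=cv2.cvtColor(s["color"],cv2.COLOR_BGR2HSV); k=W-np.r_[C,0]
    m=(r>.062)&(abs(k@XK)<.055)&(abs(k@YK)<.105)&(W[...,2]<.08)&(H[...,1]>75)&((H[...,0]<13)|(H[...,0]>172))
    print(" pink outside dish",m.sum(), np.argwhere(m)[:3].tolist())
E
```

```text
[0.66984843 0.06891147 0.41709457] [-3.14093840e+00  6.29819737e-04  1.39662230e+00] [ 0.09  0.36  1.3  -0.    1.48  0.26] 0.04983794107563037
[[0.001, -0.958, -0.286, 0.072], [1.0, 0.001, 0.001, -0.0], [-0.001, -0.286, 0.958, -0.143], [0.0, 0.0, 0.0, 1.0]]
handle wrist 3201 [0.67346826 0.07664542 0.35135538] kx [0.0160322  0.02291542 0.02975669] ky [-0.06230574  0.00775649  0.06230346] z [0.34869186 0.35164946 0.35320446]
scene in-dish 338 [0.04652743 0.05029351 0.05260314 0.06409918 0.0707322 ]
 pink outside dish 0 []
top in-dish 0 0
 pink outside dish 0 []
```

Call:
send_rows:
  series:
    - [0.05,0.001,0.001,-0.012,0,0,0]
    - [0.05,0.001,0.001,-0.012,0,0,0]
    - [0.05,0.001,0.001,-0.012,0,0,0]
    - [0.05,0,0,-0.012,0,0,0]
    - [0.05,0,0,-0.012,0,0,0]
    - [0.05,0,0,-0.012,0,0,0]
    - [0.05,0,0,-0.012,0,0,0]
    - [0.05,0,0,-0.008,0,0,0]
    - [0.05,0,0,0,0,0,0]

```text
t: 20.7
ee_pos: [0.673, 0.0725, 0.3243]
tool_rot: [-3.14, 0.001, 1.397]
ft_force: [0.2, 0.1, 1.0]
grip_width: 0.0499
gripper_force: 0.0
```

Call:
send_rows:
  series:
    - [0.03,0,0,0,0,0,0]
    - [0.02,0,0,0,0,0,0]
    - [0.005,0,0,0,0,0,0]
    - [0.005,0,0,0,0,0,0]
    - [0.005,0,0,0,0,0,0]
    - [0.005,0,0,0,0,0,0]
    - [0.005,0,0,0,0,0,0]
  newtons: 30

```text
t: 21.4
ee_pos: [0.6729, 0.0728, 0.3269]
tool_rot: [3.142, -0.0, 1.397]
ft_force: [-4.9, 1.5, 3.1]
grip_width: 0.0151
gripper_force: 29.9
```

```bash
python3 - <<'E'
from h import *
o=env.observe(); print(o["ee_pos"],o["tool_rot"],o["ft_force"],o["grip_width"],o["gripper_force"])
p=o["ee_pos"]; g=p+[0,0,.019]-HG if 0 else p+np.array([0,0,.019])-HG; print(g@XK,g@YK,g[2],np.hypot(g@XK,g[2]))
r=.2253; n=28
ph=np.linspace(1.62+.0533,.62+.0533,n+1)
P=np.array([-r*np.cos(ph)[:,None]*XK+r*np.sin(ph)[:,None]*np.array([0,0,1])])[0]
print((np.diff(P,axis=0)).round(4).tolist())
E
```

```text
[0.67286345 0.0727924  0.32693697] [ 3.14151028e+00 -1.79894697e-04  1.39725979e+00] [-4.90489972  1.50289761  3.11973823] 0.015108293007780035 29.872838258743286
0.022933369879844387 0.0010507623158991658 0.2259369747671084 0.22709789964013039
[[-0.0079, 0.0014, 0.0007], [-0.0079, 0.0014, 0.0004], [-0.0079, 0.0014, 0.0001], [-0.0079, 0.0014, -0.0002], [-0.0079, 0.0014, -0.0005], [-0.0079, 0.0014, -0.0008], [-0.0079, 0.0014, -0.001], [-0.0078, 0.0014, -0.0013], [-0.0078, 0.0014, -0.0016], [-0.0077, 0.0013, -0.0019], [-0.0076, 0.0013, -0.0022], [-0.0076, 0.0013, -0.0024], [-0.0075, 0.0013, -0.0027], [-0.0074, 0.0013, -0.003], [-0.0073, 0.0013, -0.0032], [-0.0071, 0.0012, -0.0035], [-0.007, 0.0012, -0.0038], [-0.0069, 0.0012, -0.004], [-0.0067, 0.0012, -0.0043], [-0.0066, 0.0011, -0.0045], [-0.0064, 0.0011, -0.0047], [-0.0062, 0.0011, -0.005], [-0.0061, 0.0011, -0.0052], [-0.0059, 0.001, -0.0054], [-0.0057, 0.001, -0.0056], [-0.0055, 0.001, -0.0058], [-0.0053, 0.0009, -0.006], [-0.0051, 0.0009, -0.0062]]
```

Call:
send_rows:
  series:
    - [0.005,-0.004,0.0007,0.0003,0,0,0]
    - [0.005,-0.0079,0.0014,0.0006,0,0,0]
    - [0.005,-0.0079,0.0014,0.0002,0,0,0]
    - [0.005,-0.0079,0.0014,-0.0001,0,0,0]
    - [0.005,-0.0079,0.0014,-0.0004,0,0,0]
    - [0.005,-0.0079,0.0014,-0.0007,0,0,0]
    - [0.005,-0.0079,0.0014,-0.001,0,0,0]
    - [0.005,-0.0078,0.0014,-0.0012,0,0,0]
    - [0.005,-0.0039,0.0007,-0.0007,0,0,0]

```text
t: 22.3
ee_pos: [0.6094, 0.084, 0.3228]
tool_rot: [3.141, 0.0, 1.397]
ft_force: [0.1, 0.8, 4.0]
grip_width: 0.0145
gripper_force: 32.2
```

```bash
cat > st.py <<'E'
from h import *
o=env.observe(); g=o["ee_pos"]+np.array([0,0,.019])-HG
print("arc",g@XK,g@YK,g[2],"r",np.hypot(g@XK,g[2]),"theta",np.arctan2(g[2],-(g@XK))-.0533,"F",o["ft_force"].round(1),"M",o["torque"].round(2),o["grip_width"],o["joints"].round(2))
E
python3 st.py
```

```text
arc -0.0415134958750669 0.0011875935816978208 0.2217510616862588 r 0.2256034212922139 theta 1.3324308096916204 F [0.1 0.8 4. ] M [ 0.06 -0.22  0.01] 0.014483434452796765 [ 0.12  0.32  1.56 -0.    1.26  0.29]
```

Call:
send_rows:
  series:
    - [0.005,-0.0078,0.0014,-0.0016,0,0,0]
    - [0.005,-0.0077,0.0013,-0.0019,0,0,0]
    - [0.005,-0.0076,0.0013,-0.0022,0,0,0]
    - [0.005,-0.0076,0.0013,-0.0024,0,0,0]
    - [0.005,-0.0075,0.0013,-0.0027,0,0,0]
    - [0.005,-0.0074,0.0013,-0.003,0,0,0]
    - [0.005,-0.0073,0.0013,-0.0032,0,0,0]
    - [0.005,-0.0071,0.0012,-0.0035,0,0,0]
    - [0.005,-0.007,0.0012,-0.0038,0,0,0]
    - [0.005,-0.0069,0.0012,-0.004,0,0,0]

```text
t: 23.3
ee_pos: [0.536, 0.0967, 0.2943]
tool_rot: [3.141, -0.0, 1.397]
ft_force: [0.9, 2.5, 1.9]
grip_width: 0.015
gripper_force: 32.2
```

Call:
send_rows:
  series:
    - [0.005,-0.0067,0.0012,-0.0043,0,0,0]
    - [0.005,-0.0066,0.0011,-0.0045,0,0,0]
    - [0.005,-0.0064,0.0011,-0.0047,0,0,0]
    - [0.005,-0.0062,0.0011,-0.005,0,0,0]
    - [0.005,-0.0061,0.0011,-0.0052,0,0,0]
    - [0.005,0,0,0,0,0,0]

```text
t: 23.9
ee_pos: [0.5032, 0.1023, 0.27]
tool_rot: [-3.141, 0.0, 1.397]
ft_force: [-1.4, 2.9, -1.0]
grip_width: 0.015
gripper_force: 31.8
```

```bash
cat > pin.py <<'E'
from h import *
rs={}
for n in("top","scene"):
    s=snapshot(n);W=world(s);H=cv2.cvtColor(s["color"],cv2.COLOR_BGR2HSV);k=W-HG;kx,ky,kz=k@XK,k@YK,k[...,2]
    reg=(ky>.12)&(ky<.2)&(kz>0)&(kz<.15)&(kx<.02)&(kx>-.15)
    red=reg&((H[...,0]<8)|(H[...,0]>172))&(H[...,1]>150)
    yel=reg&(H[...,0]>14)&(H[...,0]<32)&(H[...,1]>110)
    for nm,m in(("clip",red),("pin",yel)):
        if m.sum()<3: print(n,nm,m.sum()); continue
        v,u=np.nonzero(m); c,d=ray(s,(u.mean(),v.mean())); rs.setdefault(nm,[]).append((c,d/np.linalg.norm(d)))
        Y=.165 if nm=="clip" else np.median(ky[m]); t=(Y-(c-HG)@YK)/(d@YK); p=c+d*t-HG
        q=k[m]; print(n,nm,m.sum(),u.mean().round(1),v.mean().round(1),"plane",(p@XK).round(4),Y.round(4) if nm=="pin" else Y,p[2].round(4),"ang",np.arctan2(p[2],-p@XK).round(3),"depthmed",np.median(kx[m]).round(4),np.median(ky[m]).round(4),np.median(kz[m]).round(4),"ky rng",ky[m].min().round(3),ky[m].max().round(3))
for nm,l in rs.items():
    if len(l)==2:
        A=sum(np.eye(3)-np.outer(d,d) for c,d in l); B=sum((np.eye(3)-np.outer(d,d))@c for c,d in l); e=np.linalg.solve(A,B)-HG
        print(nm,"tri",(e@XK).round(4),(e@YK).round(4),e[2].round(4),"ang",np.arctan2(e[2],-e@XK).round(3))
E
python3 st.py; python3 pin.py
```

```text
arc -0.14926522677395204 0.0009893978222015702 0.16896945212687037 r 0.22545683328729263 theta 0.7939364986463852 F [-1.4  2.9 -1. ] M [ 0.39 -0.    0.02] 0.015034571214530015 [ 0.18  0.21  1.84 -0.    1.09  0.35]
top clip 28 243.5 141.8 plane -0.1059 0.165 0.0801 ang 0.648 depthmed -0.1018 0.1702 0.0577 ky rng 0.163 0.177
top pin 0
scene clip 0
scene pin 0
```

```bash
cat > clip.py <<'E'
from h import *
from scipy.optimize import least_squares
obs=[]
for n in("top","scene"):
    s=dict(np.load(f"pics/{n}0.npz")); W=world(s); H=cv2.cvtColor(s["color"],cv2.COLOR_BGR2HSV); k=W-HG
    R=cv2.Rodrigues(np.array(s["rvec"],float))[0]; tv=np.array(s["tvec"]).ravel()
    pr=lambda P: cv2.projectPoints(np.atleast_2d(P).astype(float),np.array(s["rvec"],float),tv,s["K"],None)[0][:,0]
    print(n,"px/m",s["K"][0,0]/(R@np.array([.58,.25,.17])+tv)[2])
    u0=pr(HG+YK*.165-XK*.1+[0,0,.05])[0].round().astype(int)
    for sat in(100,150,190):
        m=np.zeros(H.shape[:2],np.uint8); v0,v1,a0,a1=u0[1]-12,u0[1]+13,u0[0]-12,u0[0]+13
        h=H[v0:v1,a0:a1]; m[v0:v1,a0:a1]=((h[...,0]<9)|(h[...,0]>171))&(h[...,1]>sat)&(h[...,2]>60)
        _,l,st,c=cv2.connectedComponentsWithStats(m); i=1+np.argmax(st[1:,4]); x,y,w,hh,a=st[i]
        print(sat,"bbox c",(x+w/2-.5,y+hh/2-.5),(w,hh),a,"cent",c[i].round(2))
        q=k[l==i]; print("   kx",np.nanpercentile(q@XK,[3,97]).round(4),"ky",np.nanpercentile(q@YK,[3,97]).round(4),"kz",np.nanpercentile(q[:,2],[3,97]).round(4))
        if sat==100: obs.append((pr,c[i]))
    for th in(.40,.44,.48,.52,.56): print(th,pr(HG+YK*.165+.11*(-XK*np.cos(th)+np.array([0,0,np.sin(th)]))).round(1))
for Y in(.163,.165):
    f=lambda p:np.ravel([pr(HG+YK*Y+XK*p[1]+YK*p[2]+.11*(-XK*np.cos(p[0])+np.array([0,0,np.sin(p[0])])))[0]-c for pr,c in obs]+[np.array([p[1],p[2]])/.0015])
    r=least_squares(f,[.46,0,0]); print(Y,r.x,r.fun.round(2))
E
python3 clip.py
```

```text
top px/m 368.96787813038316
100 bbox c (np.float64(245.5), np.float64(141.5)) (np.int32(12), np.int32(12)) 99 cent [245.56 141.71]
   kx [-0.1095 -0.0498] ky [0.1542 0.2135] kz [-0.1229  0.0634]
150 bbox c (np.float64(246.0), np.float64(141.5)) (np.int32(9), np.int32(10)) 65 cent [245.82 141.88]
   kx [-0.1094 -0.0564] ky [0.1542 0.2093] kz [-0.1194  0.0624]
190 bbox c (np.float64(243.5), np.float64(143.0)) (np.int32(2), np.int32(3)) 4 cent [243.5  142.75]
   kx [-0.1062 -0.1025] ky [0.1676 0.1709] kz [0.0528 0.0611]
0.4 [[246.1 143.2]]
0.44 [[246.  142.2]]
0.48 [[245.9 141.2]]
0.52 [[245.8 140.1]]
0.56 [[245.8 139. ]]
scene px/m 335.56305453732296
100 bbox c (np.float64(373.5), np.float64(132.5)) (np.int32(10), np.int32(12)) 75 cent [372.95 132.91]
   kx [-0.1123 -0.0608] ky [0.1532 0.3739] kz [-0.1209  0.062 ]
150 bbox c (np.float64(373.0), np.float64(132.5)) (np.int32(9), np.int32(10)) 46 cent [372.63 132.87]
   kx [-0.1118 -0.0906] ky [0.153  0.1726] kz [0.046  0.0623]Traceback (most recent call last):
  File "clip.py", line 13, in <module>
    _,l,st,c=cv2.connectedComponentsWithStats(m); i=1+np.argmax(st[1:,4]); x,y,w,hh,a=st[i]
                                                      ~~~~~~~~~^^^^^^^^^^
    return _wrapfunc(a, 'argmax', axis=axis, out=out, **kwds)
    return bound(*args, **kwds)
ValueError: attempt to get argmax of an empty sequence
```

```bash
sed -i 's/(100,150,190)/(100,150)/' clip.py; python3 clip.py | tail -8
```

```text
kx [-0.1118 -0.0906] ky [0.153  0.1726] kz [0.046  0.0623]
0.4 [[372.5 134.8]]
0.44 [[373.2 133.8]]
0.48 [[374.  132.8]]
0.52 [[374.8 131.8]]
0.56 [[375.7 130.9]]
0.163 [ 0.05049548 -0.0591      0.00576379] [103.73   1.08 -23.67   9.88 -39.4    3.84]
0.165 [ 0.04583721 -0.05903065  0.00551347] [103.73   0.83 -23.66   9.63 -39.35   3.68]
```

Call:
send_rows:
  series:
    - [0.005,-0.0035,0.0006,-0.0035,0,0,0]
    - [0.005,-0.0035,0.0006,-0.0035,0,0,0]
    - [0.005,-0.0035,0.0006,-0.0035,0,0,0]
    - [0.005,-0.0035,0.0006,-0.0035,0,0,0]
    - [0.005,-0.0035,0.0006,-0.0035,0,0,0]
    - [0.005,-0.0031,0.0005,-0.0039,0,0,0]
    - [0.005,-0.0031,0.0005,-0.0039,0,0,0]
    - [0.005,-0.0031,0.0005,-0.0039,0,0,0]
    - [0.005,-0.0031,0.0005,-0.0039,0,0,0]
    - [0.005,-0.0031,0.0005,-0.0039,0,0,0]

```text
t: 25.0
ee_pos: [0.4718, 0.1078, 0.2337]
tool_rot: [3.139, -0.0, 1.397]
ft_force: [0.3, 2.8, -0.7]
grip_width: 0.0148
gripper_force: 32.8
```

Call:
send_rows:
  series:
    - [0.005,-0.0027,0.0005,-0.0042,0,0,0]
    - [0.005,-0.0027,0.0005,-0.0042,0,0,0]
    - [0.005,-0.0027,0.0005,-0.0042,0,0,0]
    - [0.005,0,0,0,0,0,0]
    - [0.005,0,0,0,0,0,0]

```text
t: 25.5
ee_pos: [0.4633, 0.1093, 0.2212]
tool_rot: [3.141, 0.0, 1.397]
ft_force: [-1.2, 4.4, -1.4]
grip_width: 0.0149
gripper_force: 32.7
```

```bash
python3 st.py; python3 pin.py; python3 - <<'E'
from h import *
# lid top-plane angle from depth, both cameras
for n in("top","scene"):
    s=snapshot(n);np.savez(f"pics/{n}1.npz",**s);W=world(s);k=W-HG;kx,ky,kz=k@XK,k@YK,k[...,2]; g=cv2.cvtColor(s["color"],cv2.COLOR_BGR2HSV)
    m=(abs(ky)<.142)&(kx<.03)&(kx>-.17)&(kz>.0)&(kz<.16)
    x,z=kx[m],kz[m]
    for _ in range(8):
        p=np.polyfit(x,z,1); r=abs(z-np.polyval(p,x))/np.hypot(1,p[0]); 
        t=max(.003,np.median(r)*2); x,z=x[r<t],z[r<t]
    print(n,len(x),"slope ang",np.arctan(-p[0]),"dist of plane from hinge",p[1]/np.hypot(1,p[0]))
    v=pix=None
E
```

```text
arc -0.18978935696767762 0.001017693741798021 0.12017499418481897 r 0.22463755083584275 theta 0.5111756295570091 F [-1.2  4.4 -1.4] M [ 0.63  0.05 -0.05] 0.01490685358105414 [ 0.21  0.22  1.96 -0.    0.96  0.38]
top clip 45 245.0 141.7 plane -0.1016 0.165 0.0619 ang 0.547 depthmed -0.1019 0.1664 0.0575 ky rng 0.156 0.177
top pin 0
scene clip 0
scene pin 0
top 2808 slope ang 0.5078023136076291 dist of plane from hinge 0.03514396760782491
scene 3111 slope ang 0.5112755794655518 dist of plane from hinge 0.034455712205971184
```

```bash
cat > fin.py <<'E'
from h import *
for n in("top","scene"):
  for j,th in((0,1.62),(1,.51)):
    s=dict(np.load(f"pics/{n}{j}.npz")); H=cv2.cvtColor(s["color"],cv2.COLOR_BGR2HSV).astype(int)
    pr=lambda P: cv2.projectPoints(np.atleast_2d(P).astype(float),np.array(s["rvec"],float),np.array(s["tvec"]).ravel(),s["K"],None)[0][:,0]
    arc=lambda Y,t: pr(HG+YK*Y+.11*(-XK*np.cos(t)+np.array([0,0,np.sin(t)])))[0]
    print(n,j,"pin pred Y.148",arc(.148,th).round(1),"Y.158",arc(.158,th).round(1))
    c=arc(.152,th).round().astype(int); h=H[c[1]-9:c[1]+10,c[0]-12:c[0]+13]
    m=(h[...,0]>15)&(h[...,0]<32)&(h[...,1]>(110))
    v,u=np.nonzero(m)
    if len(u): 
        w=h[...,1][m]; print("  yellow",len(u),"u",u.min()+c[0]-12,u.max()+c[0]-12,"v",v.min()+c[1]-9,v.max()+c[1]-9,"cent",(u.mean()+c[0]-12).round(1),(v.mean()+c[1]-9).round(1))
    if j==1:
        for r in range(c[1]-5,c[1]+6): print("  ",r,[f"{H[r,x,0]}/{H[r,x,1]}/{H[r,x,2]}" for x in range(c[0]-7,c[0]+6)]) if n=="top" else 0
E
python3 fin.py
```

```text
top 0 pin pred Y.148 [256.3  98.9] Y.158 [252.5  98.2]
  yellow 21 u 253 258 v 97 101 cent 255.6 98.7
top 1 pin pred Y.148 [252.1 141.5] Y.158 [248.4 140.9]
   136 ['4/108/153', '4/49/152', '9/20/127', '6/53/115', '8/110/116', '10/133/113', '11/126/111', '10/78/127', '8/25/163', '15/3/193', '60/1/203', '0/1/200', '30/1/200']
   137 ['1/140/197', '2/78/171', '3/35/138', '2/75/130', '4/139/139', '6/153/127', '8/123/118', '8/48/139', '9/14/183', '15/3/197', '90/1/200', '0/0/200', '0/0/202']
   138 ['1/150/208', '1/86/175', '0/44/140', '1/98/143', '1/165/167', '3/173/152', '5/123/133', '7/36/154', '5/8/198', '150/1/202', '60/1/199', '90/1/200', '0/0/200']
   139 ['0/158/214', '0/103/180', '0/71/143', '0/102/140', '1/165/158', '5/170/156', '10/107/155', '10/40/172', '6/7/196', '0/1/201', '0/0/199', '0/1/201', '120/1/201']
   140 ['1/175/217', '0/150/199', '1/131/179', '0/147/173', '3/173/172', '8/155/173', '13/95/194', '16/34/202', '20/8/199', '15/3/202', '30/1/201', '60/1/201', '0/0/200']
   141 ['1/187/216', '1/181/215', '1/177/212', '1/179/211', '2/187/200', '8/146/187', '15/81/202', '
[... 368 characters left out ...]
, '0/1/199', '0/1/201', '0/1/201']
   144 ['1/182/139', '1/183/139', '1/180/140', '1/184/143', '0/144/143', '0/49/156', '174/7/195', '0/1/202', '150/3/201', '15/3/201', '30/1/199', '15/3/203', '23/5/204']
   145 ['1/178/130', '2/181/131', '1/182/132', '1/166/138', '0/115/140', '1/40/159', '0/5/186', '15/3/200', '0/1/200', '0/3/204', '60/1/202', '8/5/207', '20/11/216']
   146 ['6/154/116', '3/151/120', '3/138/124', '1/122/132', '1/69/145', '178/22/174', '0/4/183', '30/3/197', '30/3/201', '0/1/201', '0/0/201', '15/5/210', '20/10/224']
scene 0 pin pred Y.148 [411.9 121.7] Y.158 [411.6 119.5]
  yellow 3 u 411 411 v 120 122 cent 411.0 121.0
scene 1 pin pred Y.148 [374.9 135.8] Y.158 [374.7 133.6]
```

Call:
send_rows:
  series:
    - [0.005,-0.0012,0.0002,-0.002,0,0,0]
    - [0.005,-0.0012,0.0002,-0.002,0,0,0]
    - [0.005,-0.0012,0.0002,-0.002,0,0,0]
    - [0.005,-0.0012,0.0002,-0.002,0,0,0]
    - [0.005,-0.0011,0.0002,-0.0018,0,0,0]
    - [0.005,0,0,0,0,0,0]
    - [0.005,0,0,0,0,0,0]
    - [0.005,0,0,0,0,0,0]

```text
t: 26.5
ee_pos: [0.4578, 0.1102, 0.2117]
tool_rot: [3.14, -0.0, 1.397]
ft_force: [-0.5, 4.5, -2.4]
grip_width: 0.0146
gripper_force: 32.9
```

```bash
python3 st.py; python3 - <<'E'
from h import *
for n in("top","scene"):
    s=snapshot(n);np.savez(f"pics/{n}2.npz",**s);W=world(s);k=W-HG;kx,ky,kz=k@XK,k@YK,k[...,2]
    m=(abs(ky)<.142)&(kx<.03)&(kx>-.17)&(kz>.0)&(kz<.16); x,z=kx[m],kz[m]
    for _ in range(8):
        p=np.polyfit(x,z,1); r=abs(z-np.polyval(p,x))/np.hypot(1,p[0]); t=max(.003,np.median(r)*2); x,z=x[r<t],z[r<t]
    print(n,len(x),"lid ang",np.arctan(-p[0]))
    H=cv2.cvtColor(s["color"],cv2.COLOR_BGR2HSV).astype(int)
    if n=="top":
        h=H[130:153,236:262]; m=((h[...,0]<9)|(h[...,0]>171))&(h[...,1]>150); v,u=np.nonzero(m[:, :12]); print("clip",len(u),u.mean()+236,v.mean()+130)
        for c in(249,250,251): print(c,[f"{H[r,c,0]}/{H[r,c,1]}" for r in range(136,148)])
    W=world(s); b=(abs(W[...,0]-.459)<.05)&(abs(W[...,1]+.224)<.05)&(W[...,2]>.068)&(W[...,2]<.085); q=W[b]; print("cup",len(q),cv2.minEnclosingCircle(q[:,:2].astype(np.float32)) if len(q) else 0)
E
```

```text
arc -0.1953705007136214 0.0009495143072250473 0.11065328931935614 r 0.22453013825828433 theta 0.4620294538532662 F [-0.5  4.5 -2.4] M [ 0.62 -0.17 -0.05] 0.014552990939049338 [ 0.21  0.22  1.98 -0.    0.94  0.39]
top 3253 lid ang 0.4576860504485968
clip 43 244.09302325581396 142.18604651162792
249 ['9/133', '6/160', '3/178', '1/181', '2/182', '4/172', '6/156', '6/134', '3/103', '3/79', '3/52', '6/24']
250 ['10/133', '8/140', '5/146', '3/139', '7/123', '11/105', '14/76', '12/46', '5/28', '6/21', '5/15', '12/7']
251 ['10/114', '10/102', '8/84', '7/52', '12/41', '15/46', '17/27', '15/10', '15/5', '10/4', '20/4', '0/1']
cup 100 ((0.4610966145992279, -0.22398297488689423), 0.03404933959245682)
scene 3234 lid ang 0.4618386080497575
cup 169 ((0.45899587869644165, -0.222380131483078), 0.03519151359796524)
```

```bash
python3 -c "
from h import *
print(env.close_job())"
```

```text
the job is handed in; nothing more can be done
None
```

I've handed the job in: the beads are in the dish (none left in the cup or loose in the chamber, though I never got a clear count of all six), the empty cup is upright on the bench, and the gripper is holding the lid at about 0.46 rad, with the brass pin level with the red clip as near as I could measure.

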